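# Latch the windowed cover of a dosing unit

### The arm

A 6-joint arm with a two-finger parallel gripper is mounted at the origin on the work surface. World frame = base frame: x ahead of the robot, y to its left, z up, the work surface at z = 0. Lengths are in m, angles in rad, forces in N, time in s.
With the tool pointing down it reaches from about 0.25 to 0.725 m from the base axis. Payload 9.7 kg.
Tool frame: the origin (TCP) lies at the centre of the arm's flange, where the gripper is bolted on; the fingertips stand robot.tips_ahead ahead of it and the grasp point (between the pads) lies 155 mm ahead of it (robot.tips_ahead is the distance from the TCP to the fingertips, in m); x points along the fingers, y is the direction in which the jaws open and shut, and the axes are right-handed (so a half turn about x gives the same grasp; the last joint's range is limited). The gripper opens to 85 mm and grips with 20 to 120 N. Pads are 22 mm wide; open, the fingers measure 114 mm over their backs; the gripper's body (76 mm by 85 mm) begins 54 mm behind the grasp point. The pads swing forward as they close: fully open they stand 13 mm farther back than shut.
Start: joints at [-1.252, 0.087, 0.176, 1.66, 0, 1.571], TCP at [0.172, -0.522, 0.405] pointing down, gripper open.
Joint ranges: [-3.13, 3.13], [-0.85, 1.81], [-1.15, 1.24], [-2.2, 2.28], [-1.44, 1.52], [-3.14, 3.14]. Speed limits (rad/s): [2.22, 2.22, 2.57, 3.14, 3.14, 3.14].

### API

Orientations are given as a unit quaternion [w, x, y, z].
In Python, from workcell import robot gives the robot as it stands.
- The arm moves only by the tool apply_moves, never from a script. Its argument "series" is a list of rows, each an object of numbers: "x", "y", "z": the shift along the tool's x, y, z in mm; "roll": the turn about the tool's x in rad. A call has 1 to 5 rows; each row is the pose to reach, as a shift and turn from the pose measured when the call began, along the tool's axes at that moment; what a row does not reach only later rows make up. A row lasts 1/10 s, in which the tool goes at most 50 mm and 8.59 degrees, less where a joint would pass 70% of its speed; a pose out of reach is approached as far as the arm can. A call with a gripper value outside its range is refused whole. "claw" is the finger opening in mm, from 0 to 85.4, set as the call begins (left out, the last holds). The fingers move at their own pace and stop on an object; the grip force is fixed at half the most. Time passes only in rows, so rows that repeat a pose let the fingers close. It gives the time, the measured TCP pose, the force and the opening at its end, in the units of the state.
- robot.get_obs(): the state, without advancing time (a new reading comes with each control period).
- robot.read_camera(name): name is "scene" or "top" or "wrist"; returns a dict with "img" (384x512x3 uint8, red, green, blue), "fx", "fy", "cx", "cy" (pixels), "k1" (the pictures are not rectified: a ray, as slopes to the right and down, at radius r is drawn at 1 + k1 r^2 times it, then the intrinsics apply), "position" and "orientation" of the camera in the world. Camera axes: x right, y down, z forward; pixel columns grow to the right and rows downward; lengths in m; the calibration is good to about 2 mm. A picture is of the moment at which its call begins. There is no depth.
- robot.finish_job(): hands the job in, once; it reports no verdict.
The state is a dict: "time": time; "qpos": joint angles; "qd": joint speeds; "joint_efforts": joint torques, N m; "tool_pos": TCP position; "tool_rot": TCP orientation; "contact_force": force on the tool from outside, world axes, zero at the start; "torque": the same for the moment, N m; "grip_width": finger opening in m.
Only numpy, scipy, OpenCV 4.12 (cv2) and the standard library are available. Lean on these libraries where they do the work, as an engineer would, in place of code of your own. Each camera call takes 0.05 s, during which the arm holds its last target.

### The job

Fasten the draw latch of the cover that has the round window: swing its wire loop forward over the hook-shaped keeper so that the crossbar lies behind the keeper, then push the lever back over and down past its toggle point until it lies fully flat and holds. Leave the latch of the unit with the slotted cover open, just as it is.

Things in the scene. Friction and masses are not known exactly. Their poses are not given: they have to be found in the camera images.
- round: Bare aluminium housing 280 x 130 x 60 mm, fixed to the table; its steel cover has one flat round window 64 mm across (top 67 mm high). Origin: centre of its underside. x runs along the latch, from the lever towards keeper and window, z up. Its latch is the one to fasten.
- round_pivot (a point): Lever pivot of the latch to fasten: middle of a cross pin on the round-window housing, 50 mm from the housing's middle towards -x, 16 mm above its flat top. Axes as body round.
- round_tip (a point): Middle of the free end of that latch's lever, a plain steel plate 22 to 26 mm wide and 5 to 7 mm thick, reaching 72 mm from the pivot. Starts about upright; must end lying flat towards -x of the pivot, tip at pivot height, 12 mm clear of the housing. It stays where left while the loop is slack.
- round_lever (a joint): Lever angle in rad: 0 fully flat (shut, stop), 1.57 upright, 2.0 wide open (stop). Starts at 1.55 to 1.9. With the loop hooked it is pushed down against a spring (2 to 4 N at the tip), passes the toggle point at about 0.35 and then holds itself down.
- round_crossbar (a point): Middle of the crossbar ending the same latch's wire loop: steel rod 6 mm thick, 56 mm wide. Two wires 50 mm apart join it to a pin on the lever, 26 mm from the pivot; they pass either side of the lever. Pin to crossbar 100 mm. Starts leaning back to -x, 10 to 30 degrees off upright, above the lever tip, crossbar 105 to 130 mm above the pivot.
- round_loop (a joint): Loop angle about its pin relative to the lever, rad: -0.5 leaning back on its stop (start), growing as the loop swings forward to +x, about 3.1 when latched. Swings freely (70 g): nudged forward past upright, it falls by itself, clears the keeper and lies on the cover 4 to 20 mm beyond round_seat, if the lever is still upright.
- round_seat (a point): Where the crossbar's middle rests when drawn home: behind (+x of) the keeper, under its lip; 78 mm along +x from the pivot, 8 mm lower. The keeper is a steel hook 30 mm wide, 10 mm long, 16 mm high at the near edge of the cover, lip towards +x. Axes as body round.
- slot_tip (a point): Free end of the lever of the like latch on the other, equal housing, whose cover has four straight slots instead of a window. To be left standing open.
- slot_crossbar (a point): Middle of the crossbar of that other latch's loop, leaning back likewise. To be left as it is.

How it is judged:
By the outcome, as a careful person would: the job done as asked, in the order asked, and still so for the second after the job is handed in, with the robot touching nothing.
It also fails if it takes over 38 s, if anything falls off the work surface, if the arm or the gripper's body presses on something with over 40 N, if the wrist force passes 120 N, or if a joint passes its speed limit or range.

## Working session

There is one attempt and no reset: what is moved stays moved. The work goes in short steps, Python scripts to look and compute and a tool call to move; the robot and the scene stay as the last step left them, time stands still between calls to the robot, and variables do not carry over. Pictures are saved under pics/ and viewed, and the job is handed in when it is done.

Besides the shell and the picture viewer there is one more tool, called after ">>>" as name(argument=value, ...), one argument or row to a line, values as JSON. apply_moves: Moves the arm, as the interface text tells. Its arguments: {"type":"object","properties":{"series":{"type":"array","items":{"type":"object","properties":{"x":{"type":"number"},"y":{"type":"number"},"z":{"type":"number"},"roll":{"type":"number"}}}},"claw":{"type":"number"}},"required":["series"]}

```bash
mkdir -p pics; ls; python3 - <<'E'
from workcell import robot
import cv2
o=robot.get_obs();print(o, robot.tips_ahead)
for n in ["scene","top","wrist"]:
    c=robot.read_camera(n);cv2.imwrite(f"pics/{n}0.png",c["img"][:,:,::-1]);print(n,{k:v for k,v in c.items() if k!="img"})
E
```

```text
pics
{'time': 0.0, 'qpos': array([-1.25199020e+00,  8.74693485e-02,  1.75166480e-01,  1.65980477e+00,
        5.24532598e-06,  1.57081314e+00]), 'qd': array([ 4.81338699e-04, -1.04649269e-03, -3.88688011e-04, -6.67669411e-04,
       -1.68669854e-03, -2.75576227e-06]), 'joint_efforts': array([ 2.23514733e-03, -5.20383668e+01,  4.64808297e+01,  1.61944132e-02,
        1.50058768e-04, -3.41220300e-05]), 'tool_pos': array([ 0.17239124, -0.52229303,  0.40399442]), 'tool_rot': array([-0.11177433, -0.69807126, -0.1126904 ,  0.69821479]), 'contact_force': array([-0.1703396 , -0.17471074,  0.62770344]), 'torque': array([ 0.0139453 , -0.03196883,  0.0320046 ]), 'grip_width': 0.0851359144549549} 0.1734
scene {'fx': 401.2299384954224, 'fy': 401.2299384954224, 'cx': 261.46525751131895, 'cy': 195.78176689135793, 'k1': -0.023203929687915133, 'position': array([0.87851954, 0.26162165, 0.76010842]), 'orientation': array([-0.12587172,  0.41823452,  0.85926156, -0.26628137])}
top {'fx': 454.9184948289485, 'fy': 454.9184948289485, 'cx': 252.779120049525, 'cy': 187.76626574746396, 'k1': -0.06773898290136779, 'position': array([ 0.33596594, -0.00449534,  1.15081195]), 'orientation': array([-0.0612596 ,  0.71285343, -0.69534908,  0.06765287])}
wrist {'fx': 316.60604560843734, 'fy': 316.60604560843734, 'cx': 258.95927557649435, 'cy': 185.0642157008379, 'k1': 0.014354488843631236, 'position': array([ 0.24216126, -0.49955772,  0.3727861 ]), 'orientation': array([ 0.11623205,  0.80209746, -0.57963606, -0.08456839])}
```

View pics/scene0.png

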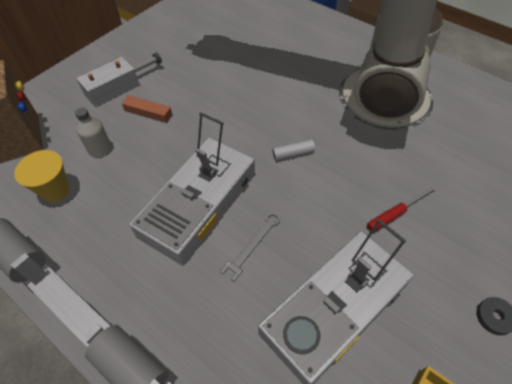

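View pics/top0.png

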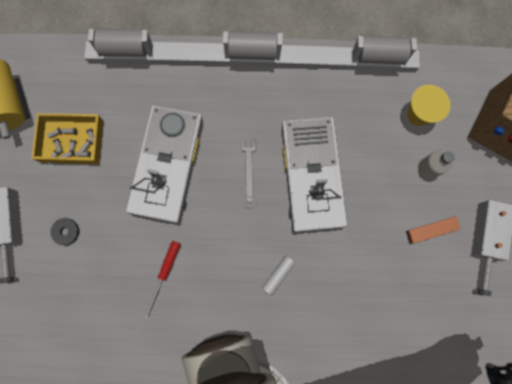

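View pics/wrist0.png

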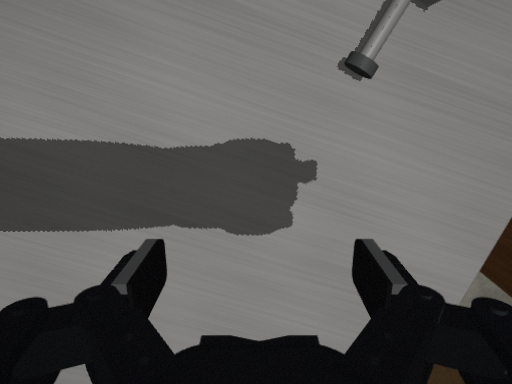

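The round-window unit is at top-view (165,165), with its window at (172,125); in the scene view it is at (335,300). The slotted unit is at top (315,175). Next I'll zoom in.

```bash
python3 - <<'E'
import cv2
t=cv2.imread("pics/top0.png");s=cv2.imread("pics/scene0.png")
cv2.imwrite("pics/t1.png",cv2.resize(t[95:235,115:215],None,fx=4.2,fy=4.2,interpolation=cv2.INTER_CUBIC))
cv2.imwrite("pics/s1.png",cv2.resize(s[205:384,250:430],None,fx=3.3,fy=3.3,interpolation=cv2.INTER_CUBIC))
E
```

```text
(no output)
```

View pics/t1.png

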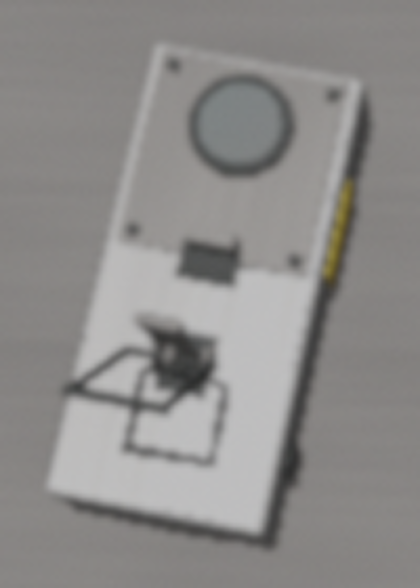

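View pics/s1.png

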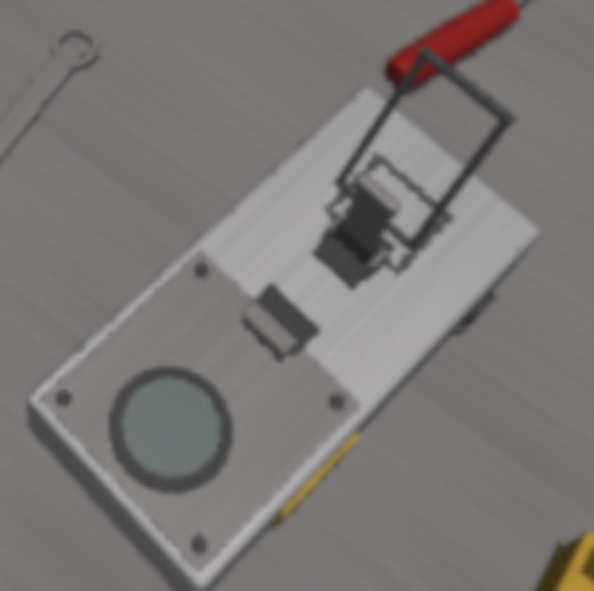

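```bash
cat > h.py <<'E'
import numpy as np, cv2, pickle
from scipy.spatial.transform import Rotation as R
from scipy.optimize import least_squares
def rot(q): return R.from_quat(np.roll(q,-1))
def proj(c,P):
    P=np.atleast_2d(P); p=rot(c["orientation"]).inv().apply(P-c["position"])
    s=p[:,:2]/p[:,2:]; r2=(s**2).sum(1,keepdims=True); s=s*(1+c["k1"]*r2)
    return s*[c["fx"],c["fy"]]+[c["cx"],c["cy"]]
def body(p,L):
    L=np.atleast_2d(L); c,s=np.cos(p[2]),np.sin(p[2])
    return np.c_[p[0]+c*L[:,0]-s*L[:,1],p[1]+s*L[:,0]+c*L[:,1],L[:,2]]
E
python3 - <<'E'
from h import *
from workcell import robot
C={n:robot.read_camera(n) for n in["top","scene"]}
pickle.dump(C,open("cams.pkl","wb"))
T=np.array([(155,43),(360,82),(268,535),(50,488)])/4.2+[115,95]
S=np.array([(203,583),(37,400),(368,90),(538,230)])/3.3+[250,205]
# order: (+x,?y) top view: image up = +world x; left = +y.  T: +x+y, +x-y, -x-y, -x+y (local)
L=np.array([(.14,.065,.06),(.14,-.065,.06),(-.14,-.065,.06),(-.14,.065,.06)])
f=lambda p:np.r_[(proj(C["top"],body(p,L))-T).ravel(),(proj(C["scene"],body(p,L))-S).ravel()]
r=least_squares(f,[.45,.2,-.2]);print(r.x,r.fun.round(1))
for n,P,X in(("top",T,0),("scene",S,0)):
    f2=lambda p:(proj(C[n],body(p,L))-P).ravel()
    q=least_squares(f2,r.x);print(n,q.x,np.abs(q.fun).max())
p=r.x;np.save("pose.npy",p)
print("pivot",body(p,[-.05,0,.076]),"seat",body(p,[.028,0,.068]))
# crossbar
xs=np.array([(425,50),(510,120)])/3.3+[250,205]; xt=np.array([(70,388),(165,408)])/4.2+[115,95]
# scene left end at (425,50) is local -y? solve both pairings
for o in([0,1],[1,0]):
    for i in range(2):
        q=least_squares(lambda X:np.r_[(proj(C["scene"],X)-xs[i]).ravel(),(proj(C["top"],X)-xt[o[i]]).ravel()],[.4,.2,.18]);
        d=q.x-body(p,[-.05,0,.076])[0];c,s=np.cos(p[2]),np.sin(p[2]);print(o,q.x,"rel pivot",c*d[0]+s*d[1],-s*d[0]+c*d[1],d[2],np.abs(q.fun).max())
# predicted model of lever & loop in image, for angle sets
for n in C:
  print(n,proj(C[n],body(p,[[-.05,0,.076],[-.05,0,.148],[.028,0,.068]])))
E
```

```text
[ 0.59615474  0.21065289 -0.1587643 ] [-1.7 -0.6 -0.3 -1.  -2.   0.2 -2.4  1.5 -0.   2.4 -4.3 -1.6 -1.  -3.5
  1.6 -1.5]
top [ 0.59639695  0.20670963 -0.15613257] 1.507541522378034
scene [ 0.59592841  0.21260577 -0.1619209 ] 3.412237792674034
pivot [[0.54678357 0.2185578  0.076     ]] seat [[0.6238026  0.20622614 0.068     ]]
[0, 1] [0.51006059 0.21693993 0.22165308] rel pivot -0.036005347809615354 -0.0074033524494487215 0.1456530776403106 11.806932728221142
[0, 1] [0.49341156 0.23686597 0.16119749] rel pivot -0.05559526576872779 0.00963990512137318 0.08519748539551959 14.143081124540657
[1, 0] [0.4973371  0.20087003 0.19313472] rel pivot -0.04602819681247545 -0.025282707361178484 0.11713472359240827 0.7531430082264308
[1, 0] [0.50633311 0.25182049 0.19195769] rel pivot -0.04520050114675903 0.02644922090127804 0.11595769374143718 1.3384016001097905
top [[157.37729318 180.32833291]
 [151.17922483 174.0278753 ]
 [164.97288037 150.41060701]]
scene [[358.32501038 276.80633849]
 [366.70449592 259.71201565]
 [328.86852828 306.98528501]]
```

```bash
cat >> h.py <<'E'
def plan(o,tgt_local,p,yaw_dir=None):
    # tgt_local: fingertip target in body frame (m)
    A=rot(o["tool_rot"]); M=A.as_matrix()
    tcp=body(p,tgt_local)[0]+[0,0,.1734]
    sh=M.T@(tcp-o["tool_pos"])*1000
    c,s=np.cos(p[2]),np.sin(p[2]); bx=np.array([c,s,0]); by=np.array([-s,c,0])
    # roll so tool y || body y or x
    v=M.T@by; ry=np.arctan2(v[2],v[1]); v=M.T@bx; rx=np.arctan2(v[2],v[1])
    w=lambda a:(a+np.pi/2)%np.pi-np.pi/2
    print("tcp",tcp.round(3),"shift",sh.round(1),"roll y||by",w(ry).round(3),"y||bx",w(rx).round(3))
def tips(o,p):
    d=o["tool_pos"]+rot(o["tool_rot"]).apply([.1734,0,0]); e=d[:2]-p[:2];c,s=np.cos(p[2]),np.sin(p[2])
    return np.array([c*e[0]+s*e[1],-s*e[0]+c*e[1],d[2]])
E
python3 - <<'E'
from h import *
from workcell import robot
p=np.load("pose.npy");o=robot.get_obs();print(rot(o["tool_rot"]).as_matrix().round(3))
plan(o,[-.155,0,.26],p);plan(o,[-.155,0,.182],p);print(tips(o,p))
E
```

```text
[[-0.     0.313 -0.95 ]
 [ 0.001 -0.95  -0.313]
 [-1.    -0.001  0.   ]]
tcp [0.443 0.235 0.433] shift [ -28.6 -634.4 -494.5] roll y||by 0.478 y||bx -1.093
tcp [0.443 0.235 0.355] shift [  49.4 -634.4 -494.5] roll y||by 0.478 y||bx -1.093
[-0.30263663 -0.79062005  0.23094809]
```

>>> apply_moves(
  series=[
    {"x": -29, "y": 0, "z": 0, "roll": 0},
    {"x": -29, "y": -634, "z": -494, "roll": 0.478},
    {"x": -29, "y": -634, "z": -494, "roll": 0.478},
    {"x": -29, "y": -634, "z": -494, "roll": 0.478},
    {"x": -29, "y": -634, "z": -494, "roll": 0.478},
  ],
  claw=0,
)

```text
time: 0.75
tool_pos: [0.2391, -0.3346, 0.4333]
tool_rot: [0.059, -0.705, 0.058, 0.705]
contact_force: [0.6, -0.1, 0.5]
grip_width: 0.0121
```

```bash
python3 - <<'E'
from h import *
from workcell import robot
p=np.load("pose.npy");o=robot.get_obs()
plan(o,[-.155,0,.26],p);print(tips(o,p),o["time"],o["grip_width"])
E
```

```text
tcp [0.443 0.235 0.433] shift [ 2.000e-01 -5.956e+02 -1.075e+02] roll y||by -0.007 y||bx 1.564
[-0.26637671 -0.59474751  0.25988531] 0.75 0.012127440893173093
```

>>> apply_moves(
  series=[
    {"y": -596, "z": -107},
    {"y": -596, "z": -107},
    {"y": -596, "z": -107},
    {"y": -596, "z": -107},
    {"y": -596, "z": -107},
  ],
)

```text
invalid input
```

>>> apply_moves(
  series=[
    {"y": -346, "z": -62},
    {"y": -346, "z": -62},
    {"y": -346, "z": -62},
    {"y": -346, "z": -62},
    {"y": -346, "z": -62},
  ],
)

```text
invalid input
```

```bash
python3 - <<'E'
from h import *
from workcell import robot
p=np.load("pose.npy");o=robot.get_obs()
plan(o,[-.155,0,.26],p);plan(o,[-.155,0,.182],p);print(tips(o,p),o["time"],o["grip_width"])
E
```

```text
tcp [0.443 0.235 0.433] shift [ 2.000e-01 -5.956e+02 -1.075e+02] roll y||by -0.007 y||bx 1.564
tcp [0.443 0.235 0.355] shift [  78.2 -595.5 -107.5] roll y||by -0.007 y||bx 1.564
[-0.26637671 -0.59474751  0.25988531] 0.75 0.012127440893173093
```

All keys seem to be required.

>>> apply_moves(
  series=[
    {"x": 0, "y": -596, "z": -107, "roll": 0},
    {"x": 0, "y": -596, "z": -107, "roll": 0},
    {"x": 0, "y": -596, "z": -107, "roll": 0},
    {"x": 0, "y": -596, "z": -107, "roll": 0},
    {"x": 0, "y": -596, "z": -107, "roll": 0},
  ],
)

```text
time: 1.25
tool_pos: [0.3227, -0.0987, 0.4338]
tool_rot: [-0.059, 0.705, -0.058, -0.704]
contact_force: [1.7, -0.8, -0.0]
grip_width: 0.0001
```

```bash
python3 - <<'E'
from h import *
from workcell import robot
p=np.load("pose.npy");o=robot.get_obs()
plan(o,[-.155,0,.26],p);plan(o,[-.155,0,.182],p);print(tips(o,p),o["time"],o["grip_width"])
E
```

```text
tcp [0.443 0.235 0.433] shift [   0.6 -349.2  -63.6] roll y||by -0.007 y||bx 1.564
tcp [0.443 0.235 0.355] shift [  78.6 -349.1  -63.5] roll y||by -0.007 y||bx 1.564
[-0.22090395 -0.34863168  0.2603686 ] 1.25 0.00013684727467820648
```

>>> apply_moves(
  series=[
    {"x": 0, "y": -349, "z": -63, "roll": 0},
    {"x": 0, "y": -349, "z": -63, "roll": 0},
    {"x": 0, "y": -349, "z": -63, "roll": 0},
    {"x": 0, "y": -349, "z": -63, "roll": 0},
    {"x": 0, "y": -349, "z": -63, "roll": 0},
  ],
)

```text
time: 1.75
tool_pos: [0.377, -0.0432, 0.4334]
tool_rot: [-0.055, 0.706, -0.032, -0.705]
contact_force: [0.1, -1.0, -0.1]
grip_width: -0.0001
```

```bash
python3 - <<'E'
from h import *
from workcell import robot
p=np.load("pose.npy");o=robot.get_obs()
plan(o,[-.155,0,.26],p);plan(o,[-.155,0,.182],p);print(tips(o,p),o["time"],o["grip_width"])
E
```

```text
tcp [0.443 0.235 0.433] shift [   9.2 -284.2  -31.4] roll y||by 0.036 y||bx -1.535
tcp [0.443 0.235 0.355] shift [  87.2 -281.7  -31.4] roll y||by 0.036 y||bx -1.535
[-0.17645759 -0.27972063  0.26009598] 1.75 -0.00014774939875120995
```

```bash
python3 - <<'E'
from h import *
from workcell import robot
p=np.load("pose.npy");o=robot.get_obs()
print(o["qpos"].round(3),o["qd"].round(3),o["joint_efforts"].round(1));print(rot(o["tool_rot"]).as_matrix().round(3))
c=robot.read_camera("scene");cv2.imwrite("pics/s2.png",c["img"][:,:,::-1])
c=robot.read_camera("top");cv2.imwrite("pics/t2.png",c["img"][:,:,::-1])
E
```

```text
[-0.124 -0.301 -0.122  1.75   0.032  3.141] [ 0.005  0.157  0.119 -0.038  0.006 -0.003] [  0.8 -28.   45.    0.    0.2   0. ]
[[ 0.004 -0.123 -0.992]
 [ 0.032 -0.992  0.123]
 [-0.999 -0.032  0.   ]]
```

View pics/s2.png

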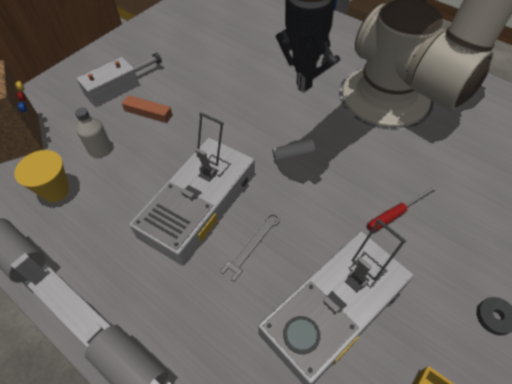

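```bash
cat >> h.py <<'E'
def plan(o,tgt_local,p):
    M=rot(o["tool_rot"]).as_matrix()
    tip=o["tool_pos"]+.1734*M[:,0]
    sh=M.T@(body(p,tgt_local)[0]-tip)*1000
    c,s=np.cos(p[2]),np.sin(p[2]); v=M.T@np.array([c,s,0]); rx=np.arctan2(v[2],v[1])
    print("shift",sh.round(1),"roll y||bx",round((rx+np.pi/2)%np.pi-np.pi/2,3))
def st(*tg):
    from workcell import robot
    p=np.load("pose.npy");o=robot.get_obs();print("t",o["time"],"tip(body mm)",(tips(o,p)*1000).round(1),"F",o["contact_force"].round(1),"q6",o["qpos"][5].round(2))
    for t in tg: plan(o,np.array(t)/1000,p)
E
python3 -c "
from h import *
st([-155,0,260])"
```

```text
t 1.85 tip(body mm) [-176.5 -279.8  259.9] F [-0.2  0.   0. ] q6 3.14
shift [   8.9 -278.7  -31.4] roll y||bx -1.535
```

>>> apply_moves(
  series=[
    {"x": 0, "y": 0, "z": 0, "roll": -0.3},
    {"x": 9, "y": -60, "z": -10, "roll": -0.6},
    {"x": 9, "y": -110, "z": -15, "roll": -0.9},
    {"x": 9, "y": -160, "z": -20, "roll": -1.2},
    {"x": 9, "y": -210, "z": -25, "roll": -1.535},
  ],
)

```text
time: 2.35
tool_pos: [0.4253, 0.151, 0.4308]
tool_rot: [0.21, 0.677, 0.23, -0.667]
contact_force: [1.6, -0.9, 0.0]
grip_width: 0.0001
```

```bash
python3 -c "
from h import *
st([-155,0,260])"
```

```text
t 2.35 tip(body mm) [-159.5  -80.3  257.5] F [ 1.6 -0.9  0. ] q6 2.84
shift [  0.1 -53.2 -60.3] roll y||bx -0.779
```

>>> apply_moves(
  series=[
    {"x": 0, "y": -53, "z": -60, "roll": -0.779},
    {"x": 0, "y": -53, "z": -60, "roll": -0.779},
    {"x": 0, "y": -53, "z": -60, "roll": -0.779},
    {"x": 0, "y": -53, "z": -60, "roll": -0.779},
    {"x": 0, "y": -53, "z": -60, "roll": -0.779},
  ],
)

```text
time: 2.85
tool_pos: [0.4428, 0.2284, 0.4332]
tool_rot: [0.443, 0.552, 0.459, -0.536]
contact_force: [-0.2, 1.7, 0.1]
grip_width: -0.0001
```

```bash
python3 -c "
from h import *
st([-155,0,260],[-155,0,183])"
```

```text
t 2.85 tip(body mm) [-154.5   -1.2  259.9] F [-0.2  1.7  0.1] q6 2.23
shift [-0.1 -0.6 -1.2] roll y||bx -0.028
shift [76.9 -0.4  1.2] roll y||bx -0.028
```

>>> apply_moves(
  series=[
    {"x": 45, "y": 0, "z": 0, "roll": -0.028},
    {"x": 86, "y": 0, "z": 1, "roll": -0.028},
    {"x": 86, "y": 0, "z": 1, "roll": -0.028},
  ],
)

```text
time: 3.15
tool_pos: [0.4423, 0.2284, 0.3417]
tool_rot: [0.45, 0.544, 0.466, -0.534]
contact_force: [-0.7, -1.1, -0.5]
grip_width: 0.0001
```

```bash
python3 -c "
from h import *
from workcell import robot
st([-110,0,174],[-40,0,174])
for n in ['scene','wrist']:
  c=robot.read_camera(n);cv2.imwrite('pics/%s3.png'%n,c['img'][:,:,::-1])
s=cv2.imread('pics/scene3.png')
cv2.imwrite('pics/s3.png',cv2.resize(s[150:384,250:450],None,fx=2.5,fy=2.5,interpolation=cv2.INTER_CUBIC))
"
```

```text
t 3.15 tip(body mm) [-156.3   -2.3  168.3] F [-0.7 -1.1 -0.5] q6 2.2
shift [-6.  46.2 -2.6] roll y||bx -0.003
shift [ -6.6 116.2  -2.8] roll y||bx -0.003
```

View pics/s3.png

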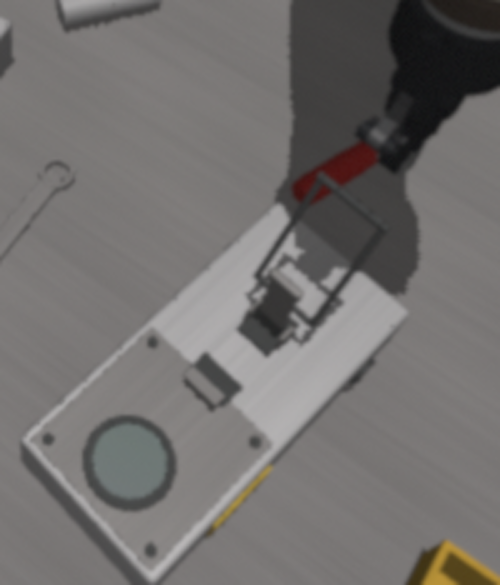

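View pics/wrist3.png

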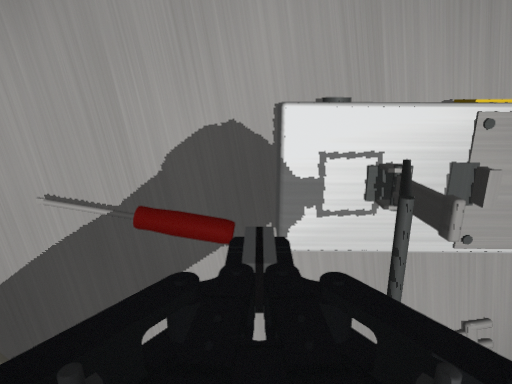

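>>> apply_moves(
  series=[
    {"x": 0, "y": 20, "z": -1, "roll": 0},
    {"x": 0, "y": 35, "z": -2, "roll": 0},
    {"x": 0, "y": 47, "z": -2, "roll": 0},
    {"x": 0, "y": 57, "z": -2, "roll": 0},
    {"x": 0, "y": 67, "z": -2, "roll": 0},
  ],
)

```text
time: 3.75
tool_pos: [0.5105, 0.2203, 0.3491]
tool_rot: [0.451, 0.547, 0.466, -0.53]
contact_force: [0.5, 1.1, -0.2]
grip_width: 0.0001
```

```bash
python3 -c "
from h import *
from workcell import robot
st([-60,0,168])
for n in ['scene','wrist']:
  c=robot.read_camera(n);cv2.imwrite('pics/%s4.png'%n,c['img'][:,:,::-1])
s=cv2.imread('pics/scene4.png')
cv2.imwrite('pics/s4.png',cv2.resize(s[150:384,250:450],None,fx=2.5,fy=2.5,interpolation=cv2.INTER_CUBIC))
"
```

```text
t 3.75 tip(body mm) [-86.3   1.5 175.8] F [ 0.5  1.1 -0.2] q6 2.13
shift [ 7.8 26.3  1.7] roll y||bx -0.002
```

View pics/s4.png

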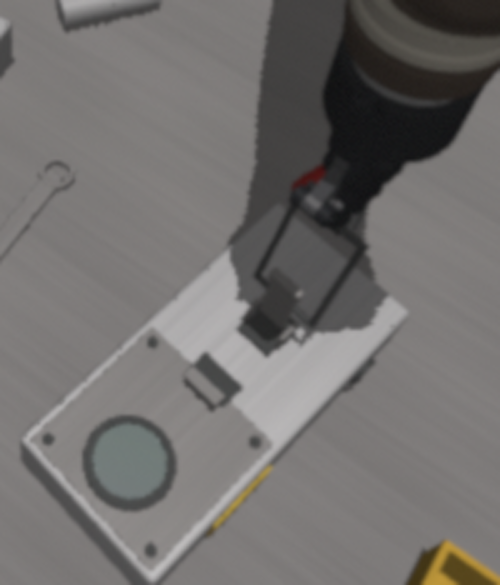

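View pics/wrist4.png

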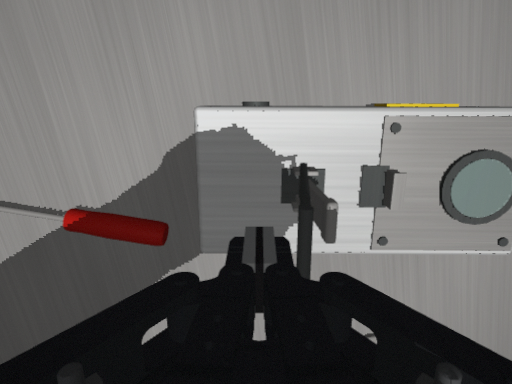

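>>> apply_moves(
  series=[
    {"x": 4, "y": 10, "z": 1, "roll": 0},
    {"x": 6, "y": 20, "z": 1, "roll": 0},
    {"x": 7, "y": 29, "z": 1, "roll": 0},
    {"x": 7, "y": 36, "z": 1, "roll": 0},
  ],
)

```text
time: 4.25
tool_pos: [0.5468, 0.2135, 0.3406]
tool_rot: [0.45, 0.546, 0.466, -0.531]
contact_force: [-0.7, 0.6, -0.4]
grip_width: 0.0004
```

```bash
python3 -c "
from h import *
from workcell import robot
st([-60,0,168])
for n in ['scene','wrist']:
  c=robot.read_camera(n);cv2.imwrite('pics/%s5.png'%n,c['img'][:,:,::-1])
s=cv2.imread('pics/scene5.png')
cv2.imwrite('pics/s5.png',cv2.resize(s[150:384,250:450],None,fx=2.5,fy=2.5,interpolation=cv2.INTER_CUBIC))
"
```

```text
t 4.25 tip(body mm) [-49.6   0.4 167.3] F [-0.7  0.6 -0.4] q6 2.1
shift [ -0.7 -10.4   0.4] roll y||bx -0.003
```

View pics/s5.png

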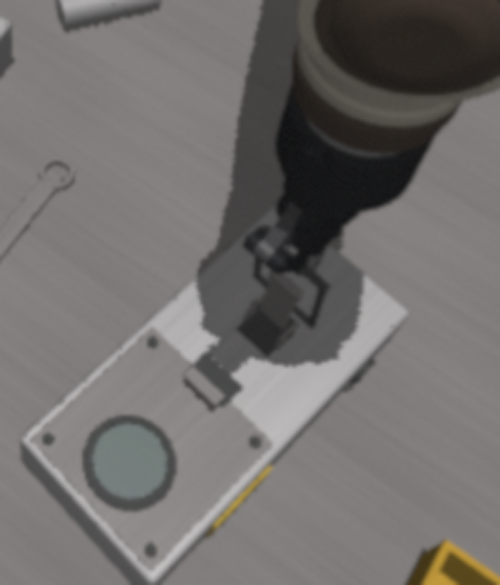

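View pics/wrist5.png

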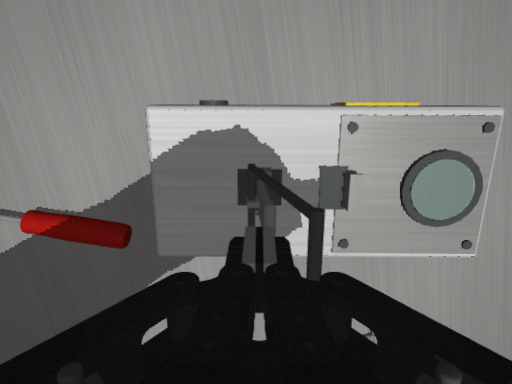

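>>> apply_moves(
  series=[
    {"x": 0, "y": 8, "z": 0, "roll": 0},
    {"x": 0, "y": 8, "z": 0, "roll": 0},
    {"x": 0, "y": 8, "z": 0, "roll": 0},
  ],
)

```text
time: 4.65
tool_pos: [0.5548, 0.2122, 0.3407]
tool_rot: [0.45, 0.547, 0.466, -0.531]
contact_force: [0.1, -0.4, -0.1]
grip_width: 0.0002
```

```bash
python3 -c "
from h import *
from workcell import robot
st([-50,0,200],[-10,0,200],[-10,0,138])
for n in ['scene','wrist']:
  c=robot.read_camera(n);cv2.imwrite('pics/%s6.png'%n,c['img'][:,:,::-1])
s=cv2.imread('pics/scene6.png')
cv2.imwrite('pics/s6.png',cv2.resize(s[150:384,250:450],None,fx=2.5,fy=2.5,interpolation=cv2.INTER_CUBIC))
"
```

```text
t 4.65 tip(body mm) [-41.5   0.4 167.4] F [ 0.1 -0.4 -0.1] q6 2.09
shift [-32.6  -8.6  -0.6] roll y||bx -0.003
shift [-32.7  31.4  -0.8] roll y||bx -0.003
shift [29.3 31.5  1.2] roll y||bx -0.003
```

View pics/s6.png

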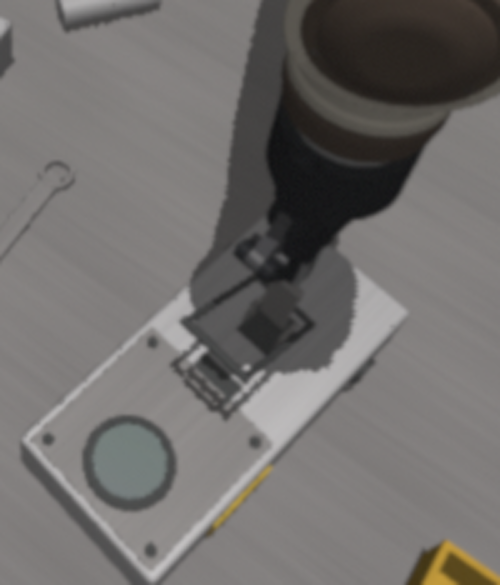

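View pics/wrist6.png

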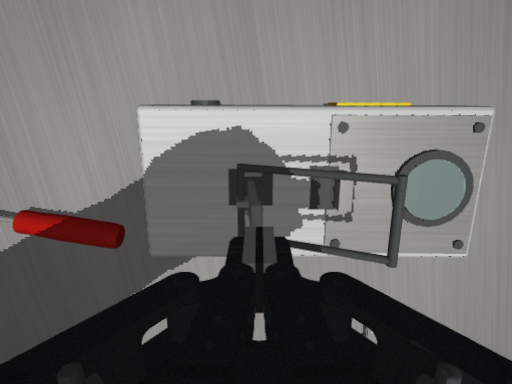

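>>> apply_moves(
  series=[
    {"x": 0, "y": 12, "z": 0, "roll": 0},
    {"x": 0, "y": 24, "z": 0, "roll": 0},
    {"x": 0, "y": 24, "z": 0, "roll": 0},
  ],
)

```text
time: 5.05
tool_pos: [0.5795, 0.2081, 0.3404]
tool_rot: [0.45, 0.547, 0.465, -0.531]
contact_force: [0.3, -0.0, 0.2]
grip_width: 0.0
```

```bash
python3 -c "
from h import *
from workcell import robot
st([-18,0,130])
for n in ['scene','wrist','top']:
  c=robot.read_camera(n);cv2.imwrite('pics/%s7.png'%n,c['img'][:,:,::-1])
s=cv2.imread('pics/scene7.png')
cv2.imwrite('pics/s7.png',cv2.resize(s[150:384,250:450],None,fx=2.5,fy=2.5,interpolation=cv2.INTER_CUBIC))
"
```

```text
t 5.05 tip(body mm) [-16.4   0.2 167. ] F [ 0.3 -0.   0.2] q6 2.07
shift [37.  -1.6  1.4] roll y||bx -0.004
```

View pics/s7.png

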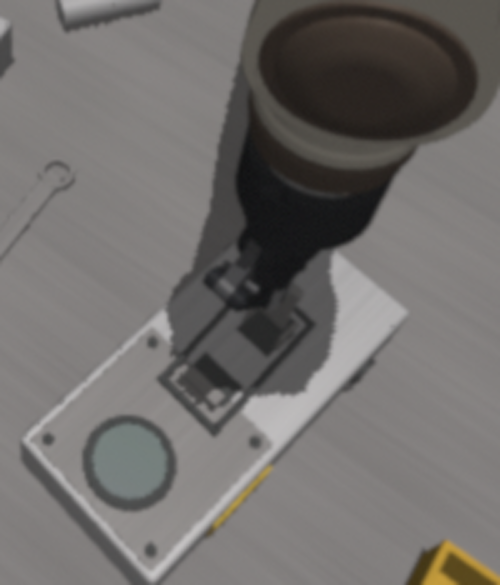

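View pics/wrist7.png

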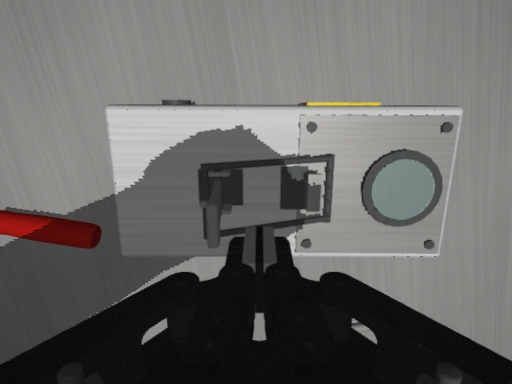

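>>> apply_moves(
  series=[
    {"x": 29, "y": 0, "z": 1, "roll": 0},
    {"x": 29, "y": -12, "z": 1, "roll": 0},
    {"x": 29, "y": -22, "z": 1, "roll": 0},
    {"x": 30, "y": -34, "z": 1, "roll": 0},
    {"x": 33, "y": -43, "z": 1, "roll": 0},
  ],
)

```text
time: 5.7
tool_pos: [0.5346, 0.2156, 0.3096]
tool_rot: [0.451, 0.547, 0.465, -0.53]
contact_force: [0.8, -0.8, 2.0]
grip_width: -0.0001
```

```bash
cat > look.py <<'E'
import sys
from h import *
from workcell import robot
k=sys.argv[1]
for n in ['scene','wrist']:
  c=robot.read_camera(n);cv2.imwrite(f'pics/{n}{k}.png',c['img'][:,:,::-1])
s=cv2.imread(f'pics/scene{k}.png')
cv2.imwrite(f'pics/s{k}.png',cv2.resize(s[150:384,250:450],None,fx=2.5,fy=2.5,interpolation=cv2.INTER_CUBIC))
E
python3 look.py 8; python3 -c "
from h import *
st([-66,0,131],[-80,0,122],[-90,0,110],[-95,0,100])"

```

```text
t 5.8 tip(body mm) [-62.    0.7 135.5] F [ 0.5 -0.1  0.3] q6 2.11
shift [ 4.5 -3.9  0.8] roll y||bx -0.002
shift [ 13.5 -17.9   1.1] roll y||bx -0.002
shift [ 25.5 -27.9   1.5] roll y||bx -0.002
shift [ 35.5 -32.9   1.9] roll y||bx -0.002
```

View pics/wrist8.png

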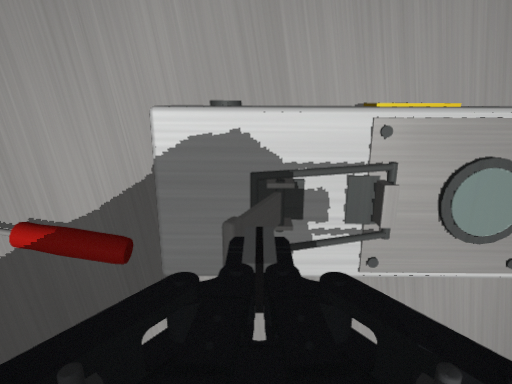

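View pics/s8.png

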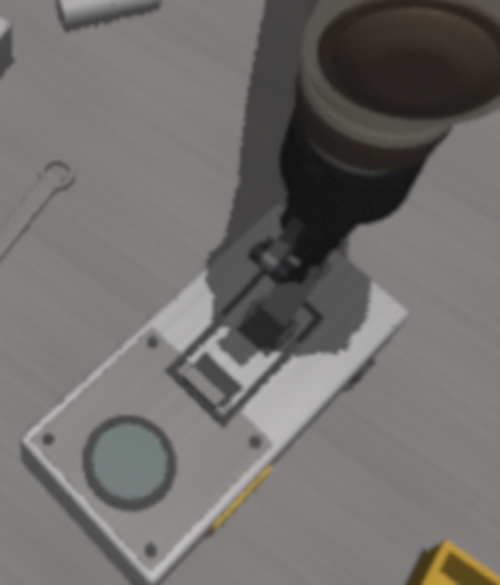

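>>> apply_moves(
  series=[
    {"x": 5, "y": -5, "z": 1, "roll": 0},
    {"x": 9, "y": -12, "z": 1, "roll": 0},
    {"x": 14, "y": -18, "z": 1, "roll": 0},
    {"x": 20, "y": -24, "z": 1, "roll": 0},
    {"x": 26, "y": -28, "z": 1, "roll": 0},
  ],
)

```text
time: 6.3
tool_pos: [0.5061, 0.2201, 0.2823]
tool_rot: [0.45, 0.546, 0.466, -0.53]
contact_force: [-0.8, -0.4, 3.0]
grip_width: 0.0
```

```bash
python3 look.py 9; python3 -c "
from h import *
st([-95,0,100],[-98,0,90],[-99,0,83])"

```

```text
t 6.4 tip(body mm) [-91.2   0.3 108.2] F [-0.6  0.7  0.3] q6 2.14
shift [ 8.2 -3.8  0.6] roll y||bx -0.002
shift [18.2 -6.8  0.9] roll y||bx -0.002
shift [25.2 -7.7  1.1] roll y||bx -0.002
```

View pics/wrist9.png

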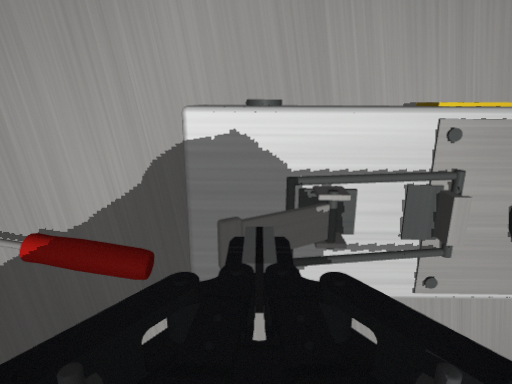

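View pics/s9.png

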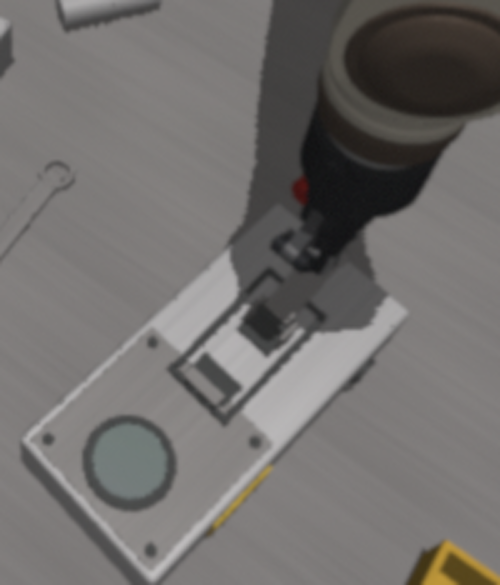

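>>> apply_moves(
  series=[
    {"x": 5, "y": -3, "z": 1, "roll": 0},
    {"x": 10, "y": -5, "z": 1, "roll": 0},
    {"x": 15, "y": -6, "z": 1, "roll": 0},
    {"x": 20, "y": -7, "z": 1, "roll": 0},
    {"x": 24, "y": -8, "z": 1, "roll": 0},
  ],
)

```text
time: 6.9
tool_pos: [0.4978, 0.221, 0.2568]
tool_rot: [0.45, 0.546, 0.466, -0.531]
contact_force: [-0.4, 0.1, -0.7]
grip_width: -0.0001
```

```bash
python3 look.py 10; python3 -c "
from h import *
st([-99,0,80])"

```

```text
t 7.0 tip(body mm) [-99.7  -0.1  83.3] F [ 0.1  0.1 -0.5] q6 2.14
shift [ 3.3  0.7 -0. ] roll y||bx -0.002
```

View pics/wrist10.png

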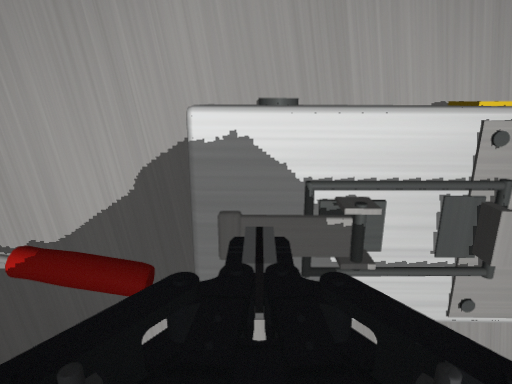

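Contact force has dropped to zero, so it looks snapped over. I'll press gently to check that it sits on its stop.

>>> apply_moves(
  series=[
    {"x": 1.5, "y": 0, "z": 0, "roll": 0},
    {"x": 3, "y": 0, "z": 0, "roll": 0},
    {"x": 4, "y": 0, "z": 0, "roll": 0},
    {"x": 4, "y": 0, "z": 0, "roll": 0},
  ],
)

```text
time: 7.4
tool_pos: [0.4977, 0.2211, 0.2526]
tool_rot: [0.45, 0.545, 0.466, -0.531]
contact_force: [0.6, -0.4, -0.1]
grip_width: 0.0001
```

>>> apply_moves(
  series=[
    {"x": 1, "y": 0, "z": 0, "roll": 0},
    {"x": 1.5, "y": 0, "z": 0, "roll": 0},
  ],
)

```text
time: 7.6
tool_pos: [0.4978, 0.2212, 0.2518]
tool_rot: [0.45, 0.546, 0.466, -0.531]
contact_force: [-1.5, -1.7, 7.7]
grip_width: 0.0002
```

The lever is on its stop: 7.7 N with the tip at about 78 mm. Now I'll back off and check.

>>> apply_moves(
  series=[
    {"x": -20, "y": 0, "z": 0, "roll": 0},
    {"x": -60, "y": 0, "z": 0, "roll": 0},
    {"x": -110, "y": 0, "z": 0, "roll": 0},
    {"x": -120, "y": -50, "z": 0, "roll": 0},
    {"x": -120, "y": -100, "z": 0, "roll": 0},
  ],
)

```text
time: 8.1
tool_pos: [0.3999, 0.2335, 0.3745]
tool_rot: [0.45, 0.547, 0.466, -0.53]
contact_force: [-0.0, 1.0, 0.2]
grip_width: 0.0003
```

>>> apply_moves(
  series=[
    {"x": 0, "y": -40, "z": 0, "roll": 0},
    {"x": 0, "y": -40, "z": 0, "roll": 0},
    {"x": 0, "y": -40, "z": 0, "roll": 0},
  ],
)

```text
time: 8.4
tool_pos: [0.3599, 0.2401, 0.3751]
tool_rot: [0.45, 0.548, 0.466, -0.529]
contact_force: [0.1, -0.0, 0.5]
grip_width: -0.0002
```

```bash
python3 look.py 11; python3 - <<'E'
from h import *
st()
from workcell import robot
c=robot.read_camera("top");cv2.imwrite("pics/top11.png",c["img"][:,:,::-1])
p=np.load("pose.npy")
cs=robot.read_camera("scene")
print((proj(cs,body(p,[[-.122,0,.079],[.028,0,.068]]))-[250,150])*2.5)
E
```

```text
t 8.5 tip(body mm) [-237.    -2.6  201.2] F [0.7 0.6 0.1] q6 2.31
[[333.24096613 254.02171924]
 [197.17132071 392.46321252]]
```

View pics/s11.png

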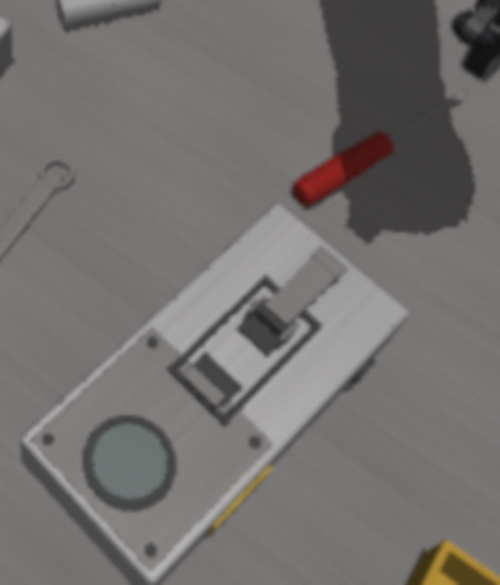

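View pics/wrist11.png

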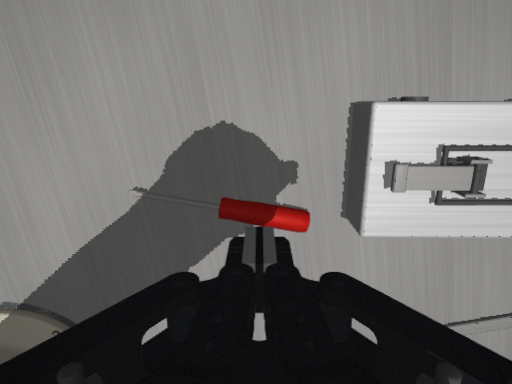

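View pics/scene11.png

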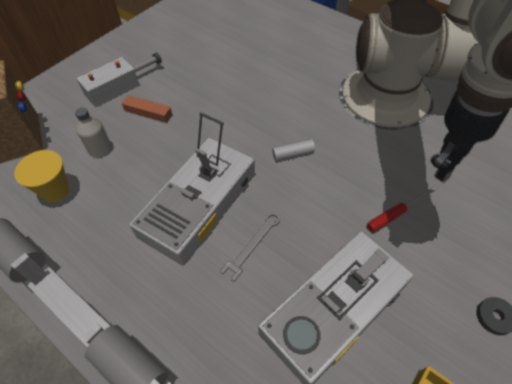

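The lever lies flat, with its tip at crop (335,258) against a predicted (333,254). The crossbar is behind the keeper at crop (200,395), against a predicted seat of (197,392). The slotted latch looks unchanged, with its loop still up at (210,135).

```bash
python3 -c "
from workcell import robot
print(robot.finish_job())"
```

```text
the job is handed in; nothing more can be done
None
```

The round-window latch is fastened, and I handed the job in after about 8.5 s of the 38 s allowed. With closed fingers I pushed the loop past upright and it fell forward over the keeper. I then pushed the lever back and down past its toggle point and pressed it lightly onto its stop.

**Last checks:**
- **Lever:** it lies flat. The force fell to zero once it snapped over, and a light press then met a firm stop at 7.7 N, with the fingertips at about 78 mm. The lever's top face should lie at about 79 mm.
- **Crossbar:** it sits behind the keeper, about 1 to 2 camera pixels from its predicted place, as does the lever tip.
- **Still holding:** after I backed off, the lever was still flat and the robot was touching nothing.
- **Slotted unit:** its latch looks unchanged, still standing open.

**What went wrong or disagreed:**
- **Wrist limit:** on the way in, the last wrist joint reached the end of its range (3.141 rad on the reading, against a stated limit of 3.14). That tilted the tool by about 2°. I turned the gripper a quarter turn the other way and carried on.
- **Rejected moves:** two move calls were refused as invalid input because they left out some values. Nothing moved on those.
- **Housing position:** the two cameras' fits of the housing disagreed by about 6 mm sideways, so I used a combined fit. It proved close enough.

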